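# Jack up the card cabinet and hold it

### The arm

A 7-joint arm with a two-finger parallel gripper is mounted at the origin on the work surface. World frame = base frame: x ahead of the robot, y to its left, z up, the work surface at z = 0. Lengths are in m, angles in rad, forces in N, time in s.
With the tool pointing down it reaches from about 0.4 to 0.9 m from the base axis. Payload 5.5 kg.
Tool frame: the origin (TCP) lies midway between the tips of the shut fingers; the grasp point (between the pads) lies 19 mm behind it (manip.grip_depth is the distance from the TCP to the grasp point, in m); z points along the fingers, y is the line along which they close (so a half turn about z gives the same grasp; the last joint's range is limited). The gripper opens to 92 mm and grips with 3 to 60 N. Pads are 19 mm wide; open, the fingers measure 130 mm over their backs; the gripper's body (75 mm by 190 mm) begins 47 mm behind the grasp point.
Start: joints at [-0.929, 0.501, -0.427, 1.55, 0.221, 1.138, -0.21], TCP at [0.24, 0.604, 0.227] pointing down, gripper open.
Joint ranges: [-2.88, 2.88], [-0.31, 2.03], [-1.54, 1.56], [0.2, 2.42], [-1.41, 4.55], [0.19, 2.02], [-2.57, 2.57]. Speed limits (rad/s): [2.57, 2.57, 3.14, 3.14, 3.14, 3.14, 3.14].

### API

Orientations are given as a unit quaternion [x, y, z, w].
In Python, from bench import manip, effector, viewer gives the robot as it stands. Calls block until the motion is done:
- manip.move_pose(position, orientation): joint-space move of the TCP to a pose.
- manip.servo_line(position, ori=None, vel=0.15): straight line of the TCP; ori=None keeps the orientation; vel is the mean speed in m/s.
- manip.movej(angles): joint-space move.
- effector.open_jaws() and effector.close(f_grip=None): open the fingers fully, or close them until they stop; f_grip is the grip in N (None keeps the last).
- manip.sleep(seconds).
- manip.solve_ik(position, orientation): joint angles nearest the present ones, or None.
- viewer.get_image(name): name is "scene" or "top" or "wrist"; returns the picture (420x560x3 uint8, red, green, blue); there is no depth.
- viewer.get_calibration(name): a dict with "vfov" (degrees; the focal length in pixels is half the picture's height over the tangent of half this angle, whatever the lens; pixels are square), "cx", "cy" (the principal point, pixels), "dist_coeffs" ([k1, k2, p1, p2, k3] as OpenCV has them; the pictures are not rectified), "eye" and "attitude" of the camera in the world. Camera axes: x right, y down, z forward; pixel columns grow to the right and rows downward; lengths in m; the calibration is good to about 2 mm. A picture is of the moment at which its call begins: read the wrist's pose just before it. get_calibration takes no time and is no camera call; for the wrist camera it gives the pose at the moment of the call.
A pose or a line that the arm cannot do raises manip.PlanningError and nothing moves.
- manip.hand_in(): hands the job in; it is judged then, once.
Readings, each from a call of its own:
- manip.current_clock(): time.
- manip.current_q(): joint angles.
- manip.current_joint_velocities(): joint speeds.
- manip.current_tau(): joint torques, N m.
- manip.current_tool_pos(): TCP position.
- manip.current_tcp_rot(): TCP orientation.
- manip.current_force(): force on the tool from outside, world axes, zero at the start.
- manip.current_wrist_torque(): the same for the moment, N m.
- manip.current_finger_gap(): finger opening in m.
- manip.current_gripper_force(): force on a finger pad.
Only numpy, scipy, OpenCV 4.12 (cv2) and the standard library are available. Lean on these libraries where they do the work, as an engineer would, in place of code of your own. Each camera call takes 0.05 s, during which the arm holds its last target. There are 200 camera calls.

### The job

The front feet of the card cabinet have to come off the table so that a colleague can put rubber pads under them. Slide the lever jack in, nose first and square to the cabinet with its handle still up, until you feel its heel butt against the front sill with the saddle under the middle of the marked lift pad; then press the jack's handle down fully and finish while still holding it down, the cabinet's weight resting on the jack. Do not shove the cabinet out of its place or touch it with the arm, and leave the other things on the table where they are.

Things in the scene. Friction and masses are not known exactly. Their poses are not given: they have to be found in the camera images.
- jack: Loose lever jack of dark steel, 0.9 kg, 330 mm long. Base 175 x 56 x 5 mm, with two cheeks (49 mm over all, 43 mm high) holding the pivot pin. Origin on the table below the pin (base reaches 130 mm behind, 45 mm ahead); x to the nose, z up. The pin lies along y, 30 mm above the origin. Ahead of it a toe with the saddle, behind it the long tube handle. Slides on the table with a few newtons.
- jack_saddle (a point): Middle of the axis of the saddle, a steel crown of 10 mm radius, 40 mm long, across the nose. Handle up: 63 mm ahead of the pin, 15 mm above the table, so it passes under the lift pad; handle down: 23 mm higher, 1 mm farther ahead. Behind it stands the heel, an upright lip 40 mm wide: front face 20 mm behind the saddle's axis, top 46 mm above the table, handle up.
- jack_grip (a point): Middle of the grip, a black rubber sleeve 26 mm thick, 105 mm long, on the 18 mm handle tube that runs from the pin back and up, ending 54 mm past this point. It is 230 mm from the pin: handle up 204 mm behind the pin and 136 mm above the table (tube 27.5 degrees above level), fully down 228 mm behind and 58 mm above. The jack can be pulled, pushed and turned by it, gripped across the tube.
- handle (a joint): Angle of the jack's handle about the pin, rad: 0 up (saddle low; a light spring holds it there on a stop), growing as it is pressed down, 0.36 fully down on its stop (saddle high). The saddle meets the lift pad at about 0.13. No latch: let go, it rises again. Pressing at the grip takes 10 to 20 N under the cabinet.
- cabinet: Free-standing grey steel card cabinet, six small drawers, full, about 9 kg, 325 deep x 360 wide x 235 mm high, on four levelling feet. Origin on the table below the middle of its sill's front face; x into the cabinet, z up. The sill, a dark steel frame 40 to 62 mm above the table, sticks out 30 mm in front of the drawers as a ledge. It takes over 25 N to shove it.
- lift_pad (a point): The marked lift point: a steel plate 60 mm wide, 45 mm deep under the sill, 34 mm above the table, 40 mm off the cabinet's middle towards its y side, with a flange on the sill's front face; a raised triangle and two bolt heads on the ledge mark it. Point on its underside, 20 mm behind the sill's front face: right above the saddle's axis when the jack's heel butts. Axes as the cabinet's.
- foot_near (a point): Underside of the front levelling foot on the cabinet's y side (rubber, 36 mm diameter), 145 mm from the cabinet's middle. On the table at the start; to be lifted.
- foot_far (a point): Underside of the other front levelling foot. On the table at the start; to be lifted.
- rear_edge (a point): Point on the table midway between the cabinet's two rear feet, 295 mm behind the sill's front; these feet stay on the table.
- pad_a: Loose round black rubber foot pad, 42 mm diameter, 9 mm high, for the colleague; leave it.
- pad_b: A second such pad beside it; leave it.
- deck_box: Black plastic deck box, 73 x 51 x 94 mm, standing; leave it.
- card_stack: Stack of cards, 88 x 63 mm, 40 mm high; leave it.
- card_pile: Lower pile of cards, 88 x 63 mm, 22 mm high; leave it.
- screwdriver: Screwdriver, 190 mm long, lying beyond the jack; leave it.
- clip_tin: Open aluminium tin, 72 mm diameter, 45 mm high; leave it.

How it is judged:
By the outcome, as a careful person would: the job done as asked, in the order asked, and still so for the second after the job is handed in, while the arm keeps its last pose, push and grip.
It also fails if it takes over 58 s, if anything falls off the work surface, if the arm or the gripper's body presses on something with over 40 N, if the wrist force passes 120 N, or if a joint passes its speed limit or range.

## Working session

There is one attempt and no reset: what is moved stays moved. The work goes in short steps, each a Python script; the robot and the scene stay as the last script left them, time stands still between calls to the robot, and variables do not carry over. Pictures are saved under pics/ and viewed, at most 10 in all, crops included, and the job is handed in when it is done.

```bash
mkdir -p pics; ls; cat > h.py <<'E'
import numpy as np, cv2
from scipy.spatial.transform import Rotation as R
from bench import manip, effector, viewer
def cam(n):
    c=viewer.get_calibration(n); f=210/np.tan(np.radians(c["vfov"])/2)
    K=np.array([[f,0,c["cx"]],[0,f,c["cy"]],[0,0,1]]); a=np.array(c["attitude"])
    A=a if a.shape==(3,3) else R.from_quat(a).as_matrix()
    return K,np.array(c["dist_coeffs"],float),np.array(c["eye"]),A
def ray(c,px):
    K,d,e,A=c
    u=cv2.undistortPoints(np.array(px,float).reshape(-1,1,2),K,d).reshape(-1,2)
    return np.c_[u,np.ones(len(u))]@A.T
def onz(c,px,z):
    r=ray(c,px); return c[2]+r*((np.atleast_1d(z)-c[2][2])/r[:,2])[:,None]
def proj(c,P):
    K,d,e,A=c
    rv=cv2.Rodrigues(A.T)[0]
    return cv2.projectPoints(np.array(P,float).reshape(-1,1,3),rv,-A.T@e,K,d)[0].reshape(-1,2)
E
python3 - <<'E'
from h import *
for n in ("scene","top","wrist"):
    c=viewer.get_calibration(n); print(n,c)
    cv2.imwrite(f"pics/{n}0.png",viewer.get_image(n)[:,:,::-1])
print(manip.current_tool_pos(),manip.current_tcp_rot(),manip.current_clock(),manip.grip_depth)
E
```

```text
pics
scene {'vfov': 54.83039807845391, 'cx': 283.58848422981674, 'cy': 208.95534723122645, 'dist_coeffs': array([-0.11138562,  0.        ,  0.        ,  0.        ,  0.        ]), 'eye': array([0.95726298, 0.02638119, 0.99170635]), 'attitude': array([ 0.69625087,  0.68629634, -0.15047163, -0.14693658])}
top {'vfov': 53.10119759565034, 'cx': 282.675693922644, 'cy': 207.3718476987349, 'dist_coeffs': array([-0.0195363,  0.       ,  0.       ,  0.       ,  0.       ]), 'eye': array([0.35738319, 0.03875622, 1.11725001]), 'attitude': array([ 0.70769487, -0.70091252,  0.06113253, -0.06443929])}
wrist {'vfov': 60.17003114653566, 'cx': 280.35745289394464, 'cy': 207.3892888317315, 'dist_coeffs': array([0.00678316, 0.        , 0.        , 0.        , 0.        ]), 'eye': array([0.16419122, 0.63349547, 0.38412116]), 'attitude': array([0.81771913, 0.55543817, 0.08432071, 0.12535503])}
[0.24019695 0.6034101  0.22591585] [ 1.88239995e-01  9.82122775e-01 -7.30518057e-04 -1.59003027e-04] 0.15 0.0188
```

View pics/top0.png

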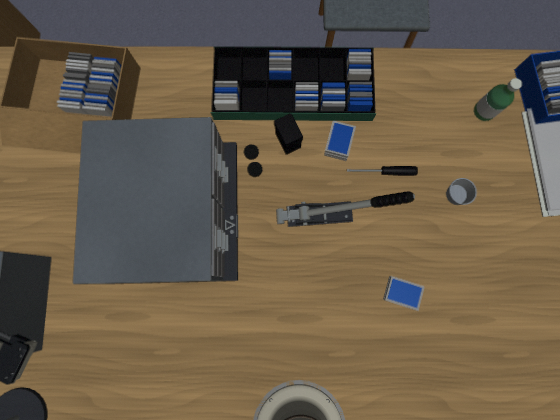

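View pics/scene0.png

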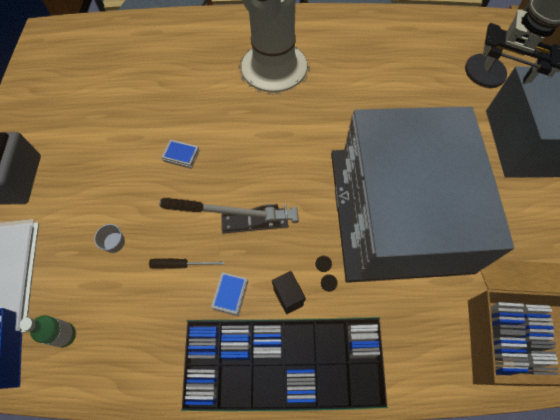

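Both views show the cabinet at left in top, its sill ledge at columns 215–240 and the triangle at (230,225). The jack is at (280–410, 190–225) with its nose towards the sill, and the grip is around (393,199). I'll zoom in on both.

```bash
python3 - <<'E'
import cv2
a=cv2.imread("pics/top0.png")[135:290,200:420]; b=cv2.imread("pics/scene0.png")[140:285,150:370]
g=lambda i:cv2.resize(cv2.convertScaleAbs(i,alpha=1.5,beta=10),None,fx=3.6,fy=3.6,interpolation=cv2.INTER_CUBIC)
cv2.imwrite("pics/topc.png",g(a)); cv2.imwrite("pics/scenec.png",g(b))
E
```

```text
(no output)
```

View pics/topc.png

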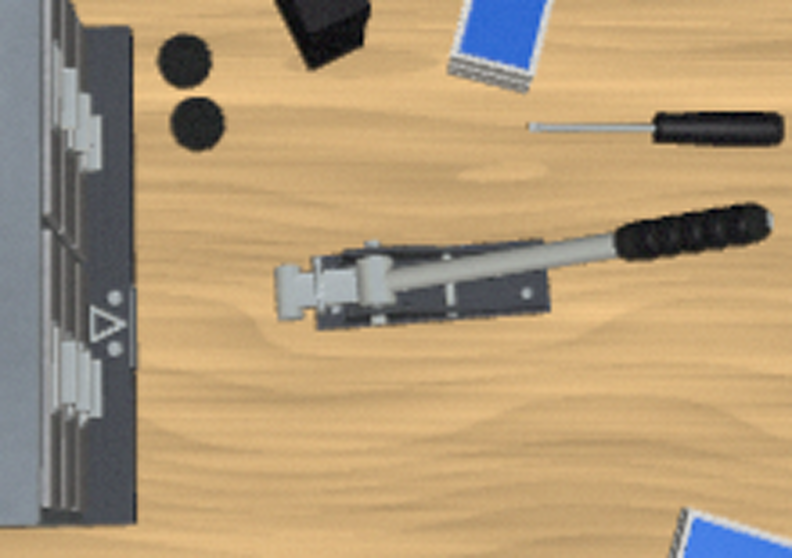

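View pics/scenec.png

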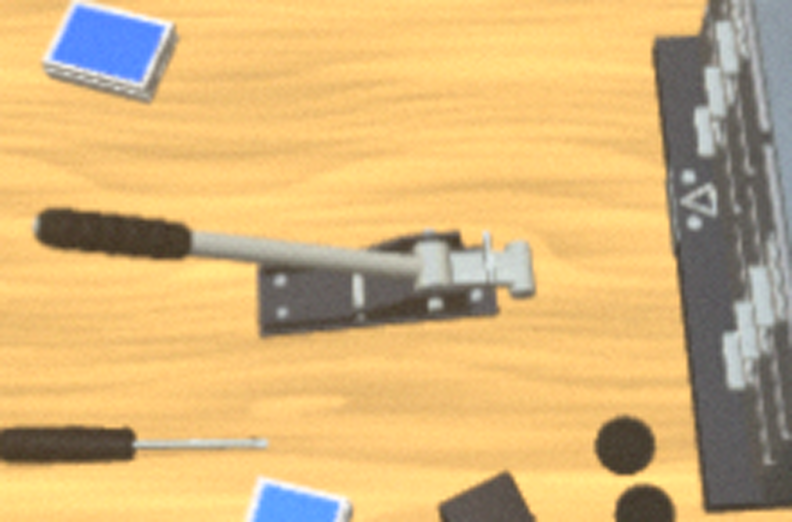

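Top crop (origin 200,135; ×3.6): the sill front edge runs (132,28)–(137,522), with the flange centre at (134,327) and bolts at (115,297) and (115,349). The jack saddle is at (288,292) and the grip spans (616,240)–(770,218). Base corners are (318,328), (549,311) and (543,240). Scene crop: saddle (518,268), grip ends (38,228) and (190,240), base corners (262,336) and (497,315).

```bash
python3 - <<'E'
from h import *
t=cam("top"); s=cam("scene")
T=lambda l:np.array(l)/3.6+[200,135]-.36
S=lambda l:np.array(l)/3.6+[150,140]-.36
np.set_printoptions(precision=4,suppress=True)
print("sill top z.062",onz(t,T([[132,28],[137,522],[115,297],[115,349]]),.062), onz(t,T([[134,285],[134,367]]),.055))
print("sill sc",onz(s,S([[655,42],[706,510],[688,177],[694,222]]),.062))
print("base top",onz(t,T([[318,328],[549,311],[543,240]]),.005)); print("base sc",onz(s,S([[497,315],[262,336],[260,266]]),.005))
print("saddle",onz(t,T([[288,292]]),.022),onz(s,S([[518,268]]),.022))
print("grip ",onz(t,T([[616,240],[770,218],[692,230]]),[.112,.160,.136]),onz(s,S([[190,240],[38,228],[113,234]]),[.112,.16,.136]))
E
```

```text
sill top z.062 [[0.7192 0.1682 0.062 ]
 [0.3641 0.1543 0.062 ]
 [0.5206 0.1743 0.062 ]
 [0.4836 0.1732 0.062 ]] [[0.5304 0.1619 0.055 ]
 [0.4718 0.1602 0.055 ]]
sill sc [[0.3692 0.1562 0.062 ]
 [0.7261 0.1676 0.062 ]
 [0.4832 0.1726 0.062 ]
 [0.5189 0.1743 0.062 ]]
base top [[ 0.5076  0.0304  0.005 ]
 [ 0.5219 -0.1411  0.005 ]
 [ 0.5756 -0.1376  0.005 ]]
base sc [[ 0.5646  0.0344  0.005 ]
 [ 0.5784 -0.1365  0.005 ]
 [ 0.5229 -0.1407  0.005 ]]
saddle [[0.5317 0.0527 0.022 ]] [[0.5349 0.0501 0.022 ]]
grip  [[ 0.555  -0.1701  0.112 ]
 [ 0.561  -0.2602  0.16  ]
 [ 0.5575 -0.2156  0.136 ]] [[ 0.5502 -0.1707  0.112 ]
 [ 0.5624 -0.2589  0.16  ]
 [ 0.5562 -0.2165  0.136 ]]
```

```bash
cat >> h.py <<'E'
A0=np.radians(27.5); GD=manip.grip_depth
J0=(np.array([.5390,-.0095]),.0835)      # jack now: origin, lean
J1=(np.array([.5040,.1170]),.0357)       # butted
def pose(J,th=0,back=0,sign=1,tilt=None):
    o,l=J; a=A0-th; ta=a if tilt is None else tilt
    Jx=np.array([-np.sin(l),np.cos(l),0]); Jy=np.array([-np.cos(l),-np.sin(l),0]); Z=np.array([0,0,1.])
    g=np.r_[o,.03]-.23*np.cos(a)*Jx+.23*np.sin(a)*Z
    n=-np.sin(ta)*Jx-np.cos(ta)*Z
    y=sign*Jy; M=np.c_[np.cross(y,n),y,n]
    return g+n*(GD-back),R.from_matrix(M).as_quat()
E
python3 - <<'E'
from h import *
np.set_printoptions(precision=3,suppress=True)
for s in (1,-1):
    for a in [(J0,0,.12),(J0,0,0),(J1,0,0),(J1,.18,0),(J1,.36,0),(J1,.37,0)]:
        p,q=pose(*a,sign=s); print(s,p,manip.solve_ik(p,q))
E
```

```text
1 [ 0.552 -0.166  0.226] [ 0.884  0.692 -1.299  1.858  1.126  1.466  2.458]
1 [ 0.557 -0.221  0.12 ] [-0.843  1.028  1.349  1.966 -0.795  0.79  -2.268]
1 [ 0.512 -0.096  0.12 ] [ 0.176  0.471 -0.45   2.011  0.826  1.002  2.369]
1 [ 0.512 -0.108  0.08 ] [ 0.303  0.491 -0.43   2.023  0.711  0.82   2.559]
1 [ 0.512 -0.113  0.039] [-0.83   1.117  1.348  2.053 -1.188  1.073 -2.023]
1 [ 0.512 -0.114  0.037] [-0.821  1.124  1.348  2.052 -1.201  1.084 -2.01 ]
-1 [ 0.552 -0.166  0.226] [-0.197  0.319  0.175  1.891  0.52   0.976 -0.253]
-1 [ 0.557 -0.221  0.12 ] [-0.136  0.488  0.232  1.946  0.569  0.727 -0.283]
-1 [ 0.512 -0.096  0.12 ] [-0.315  0.434  0.146  2.028  0.568  0.843 -0.562]
-1 [ 0.512 -0.108  0.08 ] [-0.182  0.457  0.158  2.04   0.37   0.685 -0.296]
-1 [ 0.512 -0.113  0.039] [-0.029  0.515  0.138  2.03   0.093  0.587  0.049]
-1 [ 0.512 -0.114  0.037] [-0.02   0.519  0.136  2.029  0.076  0.584  0.07 ]
```

```bash
sed -i 's/sign=1,tilt/sign=-1,tilt/' h.py; python3 - <<'E'
from h import *
p=manip.current_tool_pos(); manip.servo_line([p[0],p[1],.43],vel=.25)
p,q=pose(J0,0,.2); manip.move_pose(p,q)
p,q=pose(J0,0,.09); manip.servo_line(p,q,vel=.2)
print(manip.current_clock(),manip.current_tool_pos(),p,manip.current_force(),manip.current_finger_gap())
c=cam("wrist"); im=viewer.get_image("wrist")[:,:,::-1].copy()
g,_=pose(J0,0,GD)
o=np.r_[J0[0],.03]; Jx=np.array([-np.sin(J0[1]),np.cos(J0[1]),0])
P=[g,o,o+.063*Jx-[0,0,.005],o-.13*Jx-[0,0,.025]]
px=proj(c,P); print(px)
for u in px: cv2.drawMarker(im,tuple(int(round(v)) for v in u),(0,0,255),0,8,1)
cv2.imwrite("pics/w1.png",im)
E
```

```text
4.625 [ 0.55402869 -0.17942758  0.19997562] [ 0.55327326 -0.18003974  0.19935735] [0.45144479 0.96558252 0.13890192] 0.09181944193875634
[[ 279.50116338  220.57387361]
 [ 280.09033645 -232.64075206]
 [ 280.3356141  -508.88423475]
 [ 279.90886174   33.72021696]]
```

View pics/w1.png

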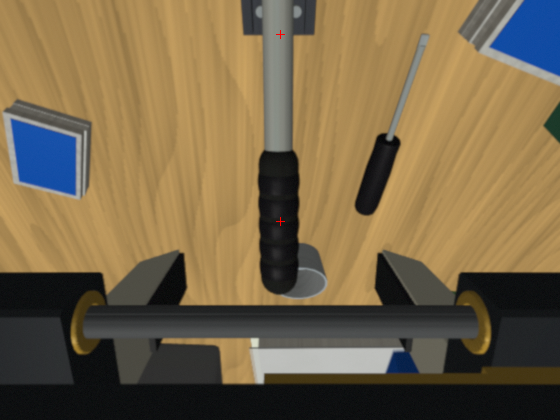

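The wrist view shows the grip centred between the fingers at (278,221), matching the prediction. The base rear is at (278,35), which also matches. Now I'll grasp and stage the jack 50 mm out, square to the cabinet.

```bash
cat >> h.py <<'E'
def back(J,d):
    o,l=J; return (o-d*np.array([-np.sin(l),np.cos(l)]),l)
E
python3 - <<'E'
from h import *
np.set_printoptions(precision=3,suppress=True)
p,q=pose(J0); manip.servo_line(p,q,vel=.1)
effector.close(30); print(manip.current_finger_gap(),manip.current_gripper_force(),manip.current_force())
p,q=pose(back(J1,.05)); manip.servo_line(p,q,vel=.05); print(manip.current_force()); manip.sleep(.3)
print(manip.current_clock(),manip.current_tool_pos()-p,manip.current_force(),manip.current_finger_gap())
cv2.imwrite("pics/t2.png",viewer.get_image("top")[:,:,::-1]); s=viewer.get_image("scene")[:,:,::-1]; cv2.imwrite("pics/s2.png",s)
g=lambda i:cv2.resize(cv2.convertScaleAbs(i,alpha=1.5,beta=10),None,fx=3.6,fy=3.6,interpolation=cv2.INTER_CUBIC)
cv2.imwrite("pics/s2c.png",g(s[140:285,180:400]))
E
```

```text
0.025052015380365607 29.999302625656128 [-1.563  0.586  1.195]
[ 1.281 -3.943 -0.527]
8.975 [0. 0. 0.] [ 1.837 -3.687 -0.177] 0.024911811201392464
```

View pics/s2c.png

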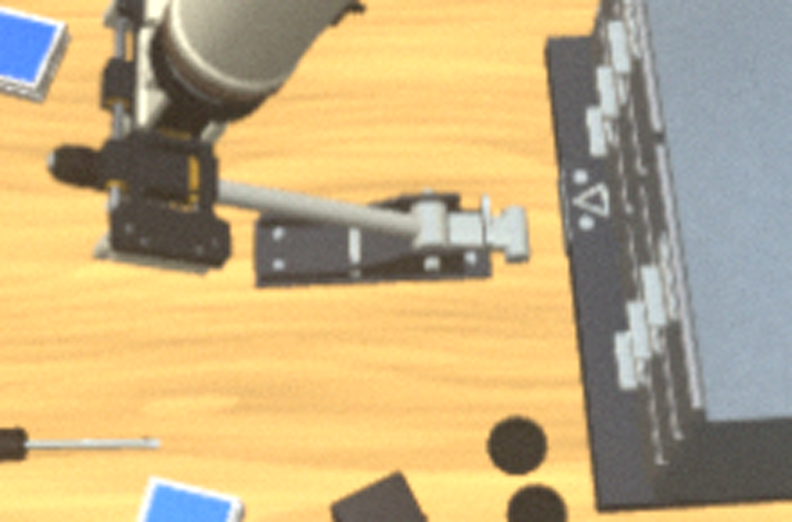

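Scene crop (origin 180,140): base edge (258,286)–(491,277), saddle centre (513,234), bolts (580,177) and (586,223). I'll check the alignment numerically.

```bash
python3 - <<'E'
from h import *
np.set_printoptions(precision=4,suppress=True)
s=cam("scene"); S=lambda l:np.array(l)/3.6+[180,140]-.36
b=onz(s,S([[491,277],[258,286]]),.005); print(b,"lean",np.arctan2(-(b[0]-b[1])[0],(b[0]-b[1])[1]))
print("saddle",onz(s,S([[513,234]]),.022),"bolts",onz(s,S([[580,177],[586,223]]),.062).mean(0))
J=back(J1,.05); Jx=np.array([-np.sin(J[1]),np.cos(J[1])]); Jy=np.array([-np.cos(J[1]),-np.sin(J[1])])
print("expect",J[0]+.045*Jx-.028*Jy,J[0]-.13*Jx-.028*Jy,J[0]+.063*Jx)
e=onz(s,S([[548,40],[598,508]]),.062); d=e[1]-e[0]; print(e,d[1]/d[0])
E
```

```text
[[ 0.5357  0.11    0.005 ]
 [ 0.5402 -0.0615  0.005 ]] lean 0.02589502678994309
saddle [[0.509  0.1263 0.022 ]] bolts [0.5015 0.1734 0.062 ]
expect [0.5322 0.113 ] [ 0.5384 -0.0619] [0.5035 0.13  ]
[[0.3674 0.157  0.062 ]
 [0.7248 0.1677 0.062 ]] 0.02987118855717893
```

```bash
cat >> h.py <<'E'
CX=np.array([-.033,1.])/np.hypot(.033,1)     # cabinet x axis
J2=(np.array([.5006,.1170]),.0427)           # corrected command, butted
def bk(d,J=J2): return (J[0]-d*CX,J[1])
E
python3 - <<'E'
from h import *
np.set_printoptions(precision=3,suppress=True)
p,q=pose(bk(.036)); manip.servo_line(p,q,vel=.03); manip.sleep(.2)
print(manip.current_clock(),manip.current_force(),manip.current_wrist_torque())
s=viewer.get_image("scene")[:,:,::-1]; t=viewer.get_image("top")[:,:,::-1]
g=lambda i:cv2.resize(cv2.convertScaleAbs(i,alpha=1.5,beta=10),None,fx=4,fy=4,interpolation=cv2.INTER_CUBIC)
cv2.imwrite("pics/c3.png",np.vstack([g(s[180:255,240:390]),g(t[180:255,200:350])]))
E
```

```text
9.9 [ 0.133 -2.945  1.34 ] [-0.271 -0.05  -0.216]
```

View pics/c3.png

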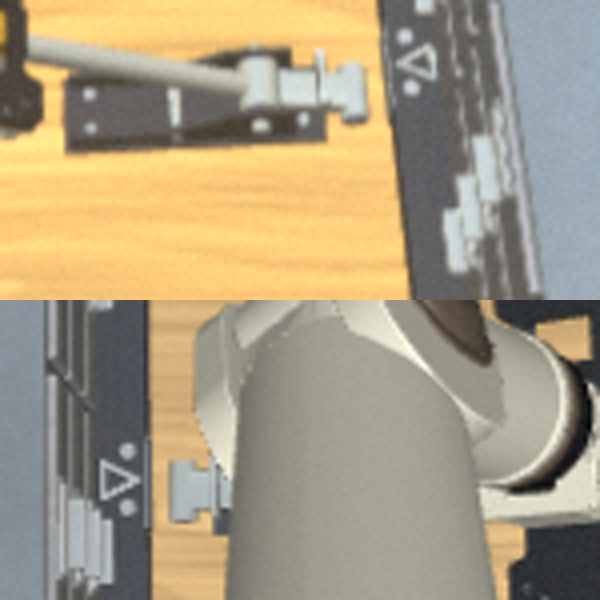

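Scene half: base edge (66,152)–(326,141), saddle (354,93), bolts (405,36) and (411,88). Top half: saddle (182,191) and bolts (127,152) and (127,208), with rows relative to that half.

```bash
python3 - <<'E'
from h import *
np.set_printoptions(precision=4,suppress=True)
s=cam("scene"); t=cam("top"); S=lambda l:np.array(l)/4+[240,180]-.375; T=lambda l:np.array(l)/4+[200,180]-.375
b=onz(s,S([[326,141],[66,152]]),.005); print(b,"lean",np.arctan2(-(b[0]-b[1])[0],(b[0]-b[1])[1]))
for n,sa,bo in (("s",onz(s,S([[354,93]]),.022)[0],onz(s,S([[405,36],[411,88]]),.062).mean(0)),("t",onz(t,T([[182,191]]),.022)[0],onz(t,T([[127,152],[127,208]]),.062).mean(0))):
    print(n,sa,bo,"lateral err x",sa[0]-bo[0]+CX[0]/CX[1]*(bo[1]-sa[1]))
E
```

```text
[[ 0.531   0.1238  0.005 ]
 [ 0.5362 -0.0488  0.005 ]] lean 0.02986913263892294
s [0.5041 0.1424 0.022 ] [0.5013 0.1736 0.062 ] lateral err x 0.0017769627174567394
t [0.4999 0.143  0.022 ] [0.5014 0.1742 0.062 ] lateral err x -0.0025624773737544845
```

It's centred to within 0.5 mm and square. I'll push straight in until the butt is felt.

```bash
python3 - <<'E'
from h import *
np.set_printoptions(precision=2,suppress=True)
p,q=pose(bk(.010)); manip.servo_line(p,q,vel=.03)
f0=manip.current_force()[1]; print(f0)
for d in np.arange(.0085,-.0101,-.0015):
    p,q=pose(bk(d)); manip.servo_line(p,q,vel=.015); f=manip.current_force(); print(round(d,4),f)
    if f[1]<f0-6: break
manip.sleep(.2); print(manip.current_force(),manip.current_wrist_torque(),manip.current_tool_pos()-p,manip.current_clock(),manip.current_finger_gap())
E
```

```text
-5.303573109779432
0.0085 [-0.52 -4.83  0.38]
0.007 [ 0.85 -5.23  1.36]
0.0055 [ 0.23 -6.12  1.23]
0.004 [-0.37 -5.43  1.57]
0.0025 [-0.55 -5.18  1.21]
0.001 [ 0.56 -4.83  0.49]
-0.0005 [-0.63 -5.38  1.81]
-0.002 [-0.25 -5.57  2.3 ]
-0.0035 [-0.4  -4.61  2.03]
-0.005 [ 1.28 -8.29  1.36]
-0.0065 [ -0.23 -11.2    1.14]
-0.008 [  0.2  -14.7    1.89]
[  0.21 -14.03   1.77] [-2.32 -0.07 -0.08] [-0.   -0.01  0.  ] 14.2167 0.02543281550482379
```

The heel butted at d≈−4 mm, with the force rising from 5 to 14 N. One quick check before pressing.

```bash
python3 - <<'E'
from h import *
s=viewer.get_image("scene")[:,:,::-1]; t=viewer.get_image("top")[:,:,::-1]
g=lambda i:cv2.resize(cv2.convertScaleAbs(i,alpha=1.6,beta=15),None,fx=4,fy=4,interpolation=cv2.INTER_CUBIC)
cv2.imwrite("pics/c4.png",np.vstack([g(s[180:255,240:390]),g(t[180:255,200:350])]))
E
```

```text
(no output)
```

View pics/c4.png

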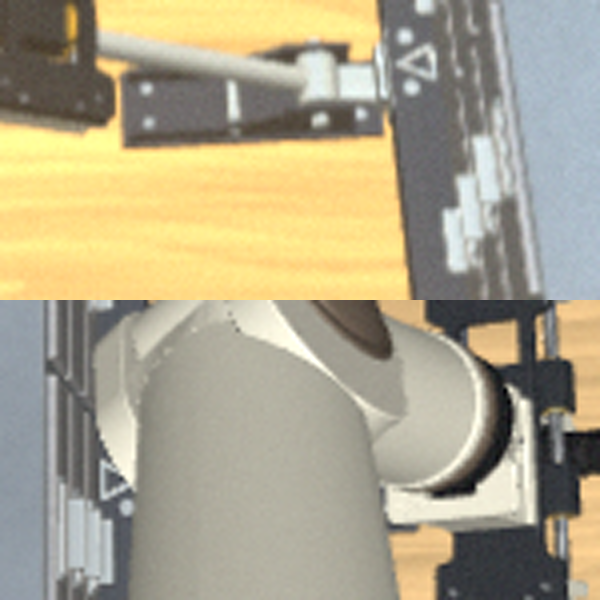

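The heel meets the sill: heel (376,43)–(386,104), base edge (125,147)–(382,134), bolts unmoved. Checking numbers.

```bash
python3 - <<'E'
from h import *
np.set_printoptions(precision=4,suppress=True)
s=cam("scene"); S=lambda l:np.array(l)/4+[240,180]-.375
b=onz(s,S([[382,134],[125,147]]),.005); print(b,"lean",np.arctan2(-(b[0]-b[1])[0],(b[0]-b[1])[1]))
print("heel",onz(s,S([[376,43],[386,104]]),.046),onz(s,S([[405,36],[411,88]]),.062).mean(0))
n=np.array([-CX[1],CX[0]]) # jack -y... base near corner expected for centred jack
pad=np.array([.5014,.160])+.02*CX; o=pad-.063*CX; print("exp",o+.045*CX-.028*n,o-.13*CX-.028*n)
E
```

```text
[[ 0.5265  0.1614  0.005 ]
 [ 0.5332 -0.0097  0.005 ]] lean 0.03874057848351156
heel [[0.4794 0.1561 0.046 ]
 [0.5234 0.1597 0.046 ]] [0.5013 0.1736 0.062 ]
exp [0.5293 0.1629] [ 0.5351 -0.012 ]
```

Heel centred on the pad (0.5014 against 0.5013) and square. Now pressing along the arc.

```bash
python3 - <<'E'
from h import *
np.set_printoptions(precision=2,suppress=True)
J=bk(-.0055)
for th in np.arange(.03,.40,.03):
    p,q=pose(J,th); manip.servo_line(p,q,vel=.03); f=manip.current_force()
    print(round(th,3),f,manip.current_wrist_torque(),(manip.current_tool_pos()-p)*1e3)
    if f[2]>35 or np.linalg.norm(f)>45: break
print(manip.current_clock(),manip.current_finger_gap())
s=viewer.get_image("scene")[:,:,::-1]; cv2.imwrite("pics/s5.png",s)
g=lambda i:cv2.resize(cv2.convertScaleAbs(i,alpha=1.6,beta=15),None,fx=2.6,fy=2.6,interpolation=cv2.INTER_CUBIC)
cv2.imwrite("pics/s5c.png",g(s[100:300,150:450]))
E
```

```text
0.03 [-1.62 -7.42  5.66] [-1.54  0.41 -0.27] [-1.37 -2.68  0.53]
0.06 [-2.01 -7.79  5.89] [-1.48  0.32 -0.26] [-1.2  -2.58  0.5 ]
0.09 [-1.79 -8.04  5.35] [-1.59  0.37 -0.17] [-1.05 -2.54  0.5 ]
0.12 [-1.67 -7.62  5.41] [-1.59  0.32 -0.14] [-0.93 -2.51  0.5 ]
0.15 [-5.58 -5.49 14.42] [-1.76  1.01 -0.39] [-0.96 -2.22  1.23]
0.18 [-6.32 -5.61 15.32] [-1.77  1.13 -0.36] [-0.93 -2.22  1.35]
0.21 [-5.52 -5.32 15.28] [-1.87  1.12 -0.39] [-0.91 -2.27  1.33]
0.24 [-5.85 -5.33 15.68] [-1.82  1.21 -0.27] [-0.9  -2.35  1.31]
0.27 [-4.88 -6.3  14.84] [-1.83  1.18 -0.24] [-0.78 -2.35  1.28]
0.3 [-5.66 -6.09 15.53] [-1.77  1.21 -0.18] [-0.57 -2.25  1.31]
0.33 [-4.44 -5.47 15.79] [-1.75  1.1  -0.17] [-0.3  -2.2   1.37]
0.36 [-5.13 -6.87 14.35] [-1.7   1.1  -0.08] [-0.07 -2.2   1.35]
0.39 [-12.89  -3.45  37.86] [-1.43  2.76 -0.14] [ 0.13 -1.68  3.5 ]
19.3417 0.02523682864353424
```

View pics/s5c.png

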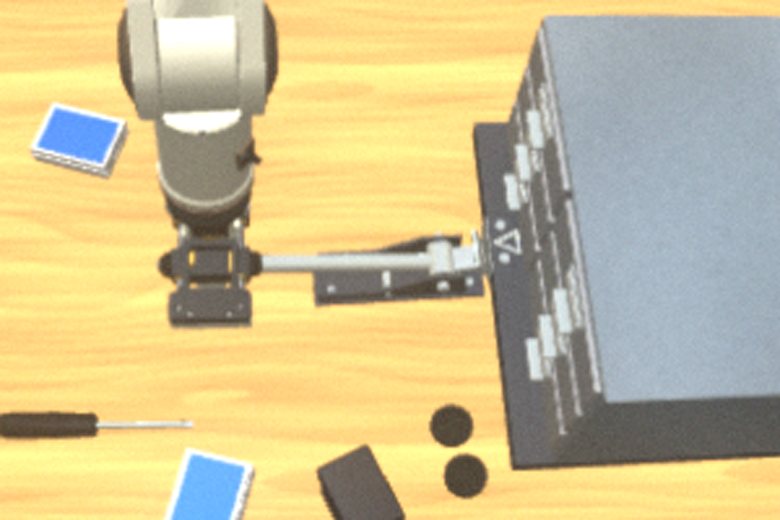

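The handle is down on its stop: the force jumped at 0.39 and the cabinet front is raised. I'll ease to a moderate hold and check that it's steady.

```bash
python3 - <<'E'
from h import *
np.set_printoptions(precision=2,suppress=True)
p,q=pose(bk(-.0055),.384); manip.servo_line(p,q,vel=.03)
for _ in range(3):
    manip.sleep(.4); print(manip.current_force(),manip.current_tool_pos()*1e3)
z=manip.current_tool_pos(); M=R.from_quat(manip.current_tcp_rot()).as_matrix(); g=z-M[:,2]*GD
print("grasp height",g[2],manip.current_clock())
if manip.current_force()[2]>22: print(manip.hand_in())
E
```

```text
[-9.34 -4.28 29.14] [ 510.4  -109.82   36.08]
[-9.32 -5.27 28.62] [ 510.36 -109.78   36.07]
[-10.21  -3.86  28.99] [ 510.4  -109.8    36.08]
grasp height 0.054791994337841377 20.8417
the job is handed in; nothing more can be done
None
```

I slid the jack in square until its heel butted against the sill under the lift pad, pressed the handle fully down onto its stop, and handed the job in at 20.8 s with the arm still holding it down at a steady 29 N and the cabinet's weight on the jack; I didn't measure the clearance under the front feet directly.

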